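Fit the R-clip that holds a track wheel on its axle

ROBOT

A 7-joint arm with a two-finger parallel gripper is mounted at the origin on the work surface. World frame = base frame: x ahead of the robot, y to its left, z up, the work surface at z = 0. Lengths are in m, angles in rad, forces in N, time in s.
With the tool pointing down it reaches from about 0.4 to 0.85 m from the base axis. Payload 4.5 kg.
Tool frame: the origin (TCP) lies midway between the tips of the shut fingers; the grasp point (between the pads) lies 19 mm behind it; z points along the fingers, y is the line along which they close (so a half turn about z gives the same grasp; the last joint's range is limited). The gripper opens to 88 mm and grips with 3 to 60 N. Pads are 18 mm wide; open, the fingers measure 123 mm over their backs; the gripper's body (75 mm by 187 mm) begins 45 mm behind the grasp point.
Start: joints at [1.302, 0.689, -0.195, 1.565, 0.157, 0.902, -0.215], TCP at [0.186, -0.597, 0.239] pointing down, gripper open.
Joint ranges: [-3.01, 3.01], [-0.46, 2.08], [-1.47, 1.51], [0.13, 2.56], [-1, 4.14], [0.04, 2.09], [-2.66, 2.66]. Speed limits (rad/s): [2.57, 2.57, 3.14, 3.14, 3.14, 3.14, 3.14].

INTERFACE

Orientations are given as a unit quaternion [x, y, z, w].
In Python, from plant import r gives the robot as it stands. The module is installed in compiled form; this text tells all that it offers.
- The arm moves only by the tool step_arm, never from a script. Its argument "series" is a list of rows, each a list of 7 numbers: the shift along the world's x, y, z in mm, then the turn, a rotation vector about the world's x, y, z in rad, then the closure, from 0 (fully open) to 1 (shut). A call has 1 to 20 rows; each row shifts and turns the commanded pose from where the row before left it; what a row does not reach is not made up. A row lasts 1/10 s, in which the tool goes at most 50 mm and 8.59 degrees, less where a joint would pass 70% of its speed; a pose out of reach is approached as far as the arm can. A call is refused whole if a number of a shift passes 50 or a number of a turn 0.15, either way. A call with a gripper value outside its range is refused whole. The fingers move at their own pace and stop on an object; "force" is the grip in N (left out, the last holds). Time passes only in rows, so rows that do not move let the fingers close. It gives the time, the measured TCP pose, the force, the opening and the grip force at its end, in the units of the state.
- r.get_state(): the state, without advancing time (a new reading comes with each control period).
- r.snapshot(name): name is "side" or "top" or "wrist"; returns (picture, depth): 480x640x3 uint8, blue, green, red; 480x640 float32, m along the optical axis (not along the pixel's ray), 0 where there is no reading.
- r.get_calibration(name): a dict with "intrinsics" (3x3 intrinsics, pixels), "pose" (4x4, takes a point from camera to world coordinates). Camera axes: x right, y up, looking along -z (the intrinsics and any distortion apply to the point x, -y, -z); pixel columns grow to the right and rows downward; lengths in m; the calibration is good to about 2 mm. A picture is of the moment at which its call begins: read the wrist's pose just before it. get_calibration takes no time and is no camera call; for the wrist camera it gives the pose at the moment of the call.
- r.finish_job(): hands the job in; it is judged then, once.
The state is a dict: "clock": time; "q": joint angles; "qd": joint speeds; "joint_torque": joint torques, N m; "tool_pos": TCP position; "eef_rot": TCP orientation; "contact_force": force on the tool from outside, world axes, zero at the start; "moment": the same for the moment, N m; "opening": opening from 0.0 (shut) to 1.0 (fully open); "finger_force": force on a finger pad.
Only numpy, scipy, OpenCV 4.12 (cv2) and the standard library are available. Lean on these libraries where they do the work, as an engineer would, in place of code of your own. Each camera call takes 0.05 s, during which the arm holds its last target. There are 200 camera calls.

TASK

The front track wheel of the rescue robot (the one nearer the arm, without a clip) is loose on its axle: push it fully home against its collar so that the cross hole in the axle comes clear of the hub. Then take the large bare-steel R-clip from the orange rack, push its straight leg through that hole until the bow springs over and hugs the axle, and let go of it. Do not disturb the two small black clips in the rack or the parts and tools lying round about.

Things in the scene. Friction and masses are not known exactly. Their poses are not given: they have to be found in the camera images.
- robot_hull: Tracked robot hull on a stand, fixed. Origin on the bench under its middle; x along the hull (front is -x, towards the arm). On its -y side are two bare track wheels at x -100 and +100 mm; the rear one already carries its clip, the front one is the job. Hull and deck stay lower than 70 mm above the axles; under the axles is free air down to the bench.
- hole (a point): Centre of the 7 mm cross hole in the front axle, a level steel bar of 24 mm diameter, 140 mm above the bench. z: along the hole, out of its upper mouth, which leans towards the arm; the clip goes in along -z, down and away. y: along the axle, towards the hull. Mouths rounded out to 12 mm. The axle ends 20 mm to -y; a yellow mark on its end face runs along the hole.
- axle (a joint): Lean of the hole's upper mouth from vertical, towards the arm, rad (0.48 to 0.72). Held by the gearbox brake: it does not turn in ordinary handling.
- wheel (a joint): Gap between the front wheel and its collar, m: 0 is home, 0.017 to 0.028 at the start. The wheel slides along the axle with about 5 N of friction and stays where it is left. While it is out its hub covers the cross hole; when home the hub's end is 10 mm short of the hole's centre.
- wheel_face (a point): Centre, on the axle's line, of the outer face of the front wheel's rim; moves with the wheel. y: the way to push it home, towards the hull. Wheel grey, 120 mm diameter over rubber lugs, 40 mm wide; it can be pushed on this face anywhere, say above the hub. The hub, 34 mm in diameter, stands 35 mm out of this face towards -y. With the wheel home this face is 45 mm from the hole.
- clip_eye (a point): Centre of the eye of the large bare-steel R-clip, the place to grip it: a flat double coil, 24 mm outer diameter, 10 mm thick across its y axis (grip across y). It stands eye up in one of the rack's slots, 102 mm above the bench, 40 mm above the rack, leaning up to 3 degrees. z: along the straight leg, tip to eye. Lift straight up 70 mm or more to clear the slot. About 50 g.
- clip_seat (a point): Point on the straight leg's line that lies at the hole's centre when the clip is home: 52 mm below the eye's centre and 9.5 mm to its -x side. Axes as clip_eye: y (square to the clip's flat side) is to lie along the axle, either way round; z along the leg.
- clip_tip (a point): Round tip of the straight leg (5 mm wire), 42 mm below clip_seat along z. Axes as clip_eye. The bow lies on the +x side of the leg: it bulges to 15.5 mm from the leg's line at clip_seat's height, pinches in 13 mm below that, and flares out to end 27 mm below it. It may hug either side of the axle.
- bow (a joint): How far the large clip's bow is sprung open, rad: 0 free, about 0.12 as it rides over the axle, about 0.02 when home. Spring 6 N m/rad about the eye: pushing the clip on takes about 3 to 10 N along the leg until the pinch is over the axle, then it pulls itself on and stops hard on the shoulder of the bow.
- rack: Orange printed rack, fixed: foot 150 x 50 mm, 62 mm high; origin under its middle. Three slots 46 mm apart in a row along x, each 19.5 mm long in x, 8 mm wide in y, 54 mm deep; the clips' flat sides face along y.
- small_a_eye (a point): Eye of a small black R-clip (20 mm eye, 85 mm long) in another slot, about 83 mm above the bench; leave it. Axes as clip_eye.
- small_b_eye (a point): Eye of a small black R-clip (20 mm eye, 85 mm long) in another slot, about 83 mm above the bench; leave it. Axes as clip_eye.
- screwdriver_grip (a point): Handle of a red screwdriver, 200 mm long, lying; leave it.
- spare_wheel_mid (a point): Spare grey wheel lying flat, 112 mm diameter, hub up to 75 mm; point 30 mm up; leave it.
- meter_mid (a point): Middle of a yellow multimeter, 130 x 72 x 34 mm, lying; leave it.
- battery_mid (a point): Middle of a blue battery brick, 135 x 44 x 30 mm; leave it.
- spacer_mid (a point): Middle of an aluminium spacer, 42 mm diameter, 28 mm high; leave it.
Mind the look-alikes: they are no part of the job. What is meant by the part that bears clip_eye is not blue, and is the larger of those in its own colour.

How it is judged:
By the outcome, as a careful person would: the job done as asked, in the order asked, and still so for the second after the job is handed in, with the robot touching nothing.
It also fails if it takes over 54 s, if anything falls off the work surface, if the arm or the gripper's body presses on something with over 40 N, if the wrist force passes 120 N, or if a joint passes its speed limit or range.

## Working session

There is one attempt and no reset: what is moved stays moved. The work goes in short steps, Python scripts to look and compute and a tool call to move; the robot and the scene stay as the last step left them, time stands still between calls to the robot, and variables do not carry over. Pictures are saved under pics/ and viewed, at most 13 in all, crops included, and the job is handed in when it is done.

Besides the shell and the picture viewer there is one more tool, called after ">>>" as a command line: name --pt "numbers of a row" for each row, then --argument value for the rest. step_arm: Moves the arm, as the interface text tells. Its arguments: {"type":"object","properties":{"series":{"type":"array"},"force":{"type":"number"}},"required":["series"]}

```bash
mkdir -p pics
cat > h.py <<'E'
import numpy as np, cv2
from plant import r
def snap(n,f=None):
    c=r.get_calibration(n); p,d=r.snapshot(n)
    if f: cv2.imwrite('pics/'+f,p); np.savez('pics/'+f+'.npz',p=p,d=d,K=c['intrinsics'],T=c['pose'])
    return p,d,np.array(c['intrinsics']),np.array(c['pose']),c
def cloud(d,K,T):
    v,u=np.mgrid[:d.shape[0],:d.shape[1]]
    x=(u-K[0,2])/K[0,0]*d; y=(v-K[1,2])/K[1,1]*d
    P=np.stack([x,-y,-d],-1)@T[:3,:3].T+T[:3,3]
    P[d==0]=np.nan
    return P
def load(f):
    z=np.load('pics/'+f+'.npz'); return z['p'],z['d'],z['K'],z['T'],cloud(z['d'],z['K'],z['T'])
E
python3 - <<'E'
from h import *
s=r.get_state(); print(s)
for n in ['side','top']:
    p,d,K,T,c=snap(n,n+'0.png'); print(n,c)
a=cv2.imread('pics/side0.png');b=cv2.imread('pics/top0.png')
E
```

```text
{'clock': 0.0, 'q': array([ 1.30180945,  0.68995262, -0.19452056,  1.56630729,  0.15730745,
        0.90250023, -0.21510814]), 'qd': array([ 0.00114077,  0.00122594, -0.00065612, -0.00160845,  0.0017533 ,
       -0.00090734,  0.00143995]), 'joint_torque': array([ 2.86514869e-04, -5.27562940e+01, -1.26651976e+00, -1.53428257e+01,
       -5.25463989e-02,  6.62820734e-03,  1.73357143e-04]), 'tool_pos': array([ 0.18613584, -0.59599861,  0.23793956]), 'eef_rot': array([ 9.88555354e-01,  1.50855973e-01, -1.99018302e-04, -8.64867835e-04]), 'contact_force': array([-0.28459919, -0.1958503 , -0.13578693]), 'moment': array([ 0.03502329, -0.06028838, -0.00189269]), 'finger_force': 0.0, 'opening': 0.9996525695607108}
side {'intrinsics': array([[478.99892454,   0.        , 315.51315722],
       [  0.        , 478.99892454, 238.17116911],
       [  0.        ,   0.        ,   1.        ]]), 'pose': array([[ 0.9546899 ,  0.16740135, -0.24605686,  0.3626824 ],
       [-0.29718325,  0.58012284, -0.75837959, -0.60426604],
       [ 0.01578944,  0.79714132,  0.60358629,  0.60160773],
       [ 0.        ,  0.        ,  0.        ,  1.        ]])}
top {'intrinsics': array([[624.79349472,   0.        , 314.73791353],
       [  0.        , 624.79349472, 236.52442924],
       [  0.        ,   0.        ,   1.        ]]), 'pose': array([[-0.01921833,  0.98699929, -0.1595715 ,  0.34765834],
       [-0.99979854, -0.01989609, -0.00265067, -0.02365976],
       [-0.00579106,  0.15948841,  0.98718281,  1.41190124],
       [ 0.        ,  0.        ,  0.        ,  1.        ]])}
```

View pics/top0.png

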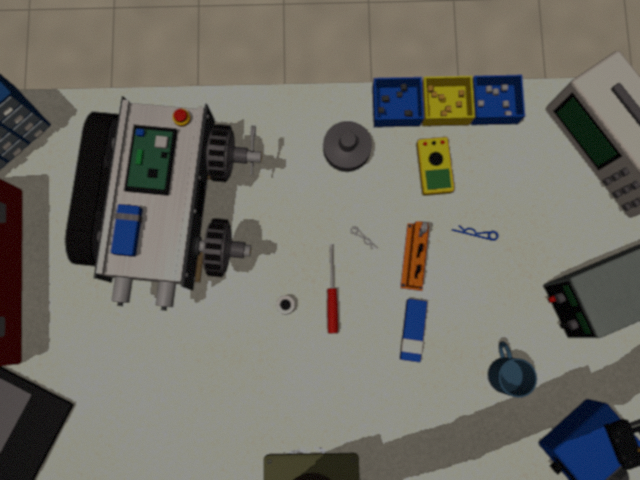

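View pics/side0.png

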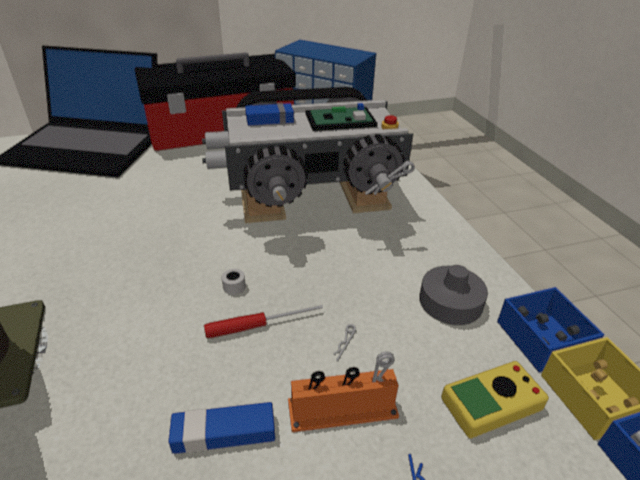

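The top view shows the hull at left with its front wheel near (215,248) and axle end near (250,249), and the rack at (415,255) with the steel clip at its upper end near (425,228). The side view shows the steel clip's eye near (384,360) and the front axle end near (281,196).

Run:
```python
from h import *
np.set_printoptions(precision=4,suppress=True)
for n in ['top0.png','side0.png']:
    p,d,K,T,P=load(n)
    f=lambda uv: P[uv[1],uv[0]]
    pts={'top0.png':dict(axF=(245,249),axF2=(238,249),axR=(250,156),wF=(215,248),eye=(424,228),s1=(420,245),s2=(416,262)),
     'side0.png':dict(axend=(281,196),axR=(377,186),eye=(384,360),s1=(351,376),s2=(317,379),rim=(262,200))}[n]
    for k,uv in pts.items(): print(n,k,f(uv))
    # rack: orange
    b,g,rr=[p[...,i].astype(int) for i in range(3)]
    m=(rr>120)&(g<110)&(g>40)&(b<60)&(rr-g>50)
    m&=np.isfinite(P[...,0]); Q=P[m]; Q=Q[(abs(Q[:,2]-.062)<.006)]
    Q=Q[(Q[:,0]>.2)&(Q[:,1]<0)]
    rc=cv2.minAreaRect((Q[:,:2]*1000).astype(np.float32)); print('rack',len(Q),Q.mean(0),rc)
    # eye: things above z .085 within rack area
    c=np.array(rc[0])/1000
    m=(np.hypot(P[...,0]-c[0],P[...,1]-c[1])<.1)&(P[...,2]>.066)&(P[...,2]<.13)
    for q,v in zip(P[m][::3],p[m][::3]): print(q,v) if q[2]>.08 else 0
    # axle, front
    ce=f(list(pts.values())[0])
    m=(abs(P[...,0]-ce[0])<.016)&(P[...,1]<ce[1]+.05)&(P[...,1]>ce[1]-.05)&(abs(P[...,2]-.14)<.03)
    Q=P[m]; print('axle',len(Q),Q.min(0),Q.max(0))
    for q in Q[np.argsort(Q[:,1])][::max(1,len(Q)//25)]: print(q)
```

```text
top0.png axF [0.5279 0.1218 0.156 ]
top0.png axF2 [0.5278 0.1357 0.1586]
top0.png axR [0.7234 0.1112 0.1549]
top0.png wF [0.5247 0.1756 0.1998]
top0.png eye [ 0.5712 -0.2508  0.113 ]
top0.png s1 [ 0.5385 -0.2446  0.0899]
top0.png s2 [ 0.5055 -0.239   0.0614]
rack 479 [ 0.5189 -0.2418  0.0634] ((524.08203125, -244.5408477783203), (28.327102661132812, 139.0333251953125), 81.300048828125)
[ 0.5847 -0.2521  0.1092] [90 95 98]
[ 0.5816 -0.2511  0.1143] [89 91 95]
[ 0.5792 -0.2507  0.1161] [ 95  98 102]
[ 0.5798 -0.249   0.1011] [ 81  88 106]
[ 0.5768 -0.2525  0.1172] [ 97  99 104]
[ 0.5756 -0.2491  0.1123] [102 104 109]
[ 0.5749 -0.2548  0.1159] [ 91  95 103]
[ 0.5731 -0.2464  0.1147] [ 98 101 111]
[ 0.5731 -0.2528  0.1143] [101 104 107]
[ 0.5743 -0.2475  0.0956] [76 80 98]
[ 0.5712 -0.2508  0.113 ] [ 95  98 101]
[ 0.5694 -0.2489  0.1113] [94 95 99]
[ 0.5688 -0.2548  0.1136] [75 81 96]
[ 0.5669 -0.2485  0.1131] [87 89 92]
[ 0.5655 -0.247   0.1094] [71 72 75]
[ 0.5656 -0.2535  0.108 ] [65 71 88]
[ 0.5664 -0.2479  0.0908] [62 63 64]
[ 0.5641 -0.252   0.1042] [53 60 84]
[ 0.5645 -0.2481  0.0
[... 8086 characters left out ...]
[13 14 12]
[ 0.4799 -0.24    0.0821] [18  7 18]
axle 467 [0.5128 0.1113 0.1283] [0.5447 0.1644 0.1645]
[0.5354 0.1113 0.14  ]
[0.5322 0.1136 0.137 ]
[0.5159 0.1143 0.1436]
[0.525  0.115  0.1332]
[0.5287 0.1154 0.1301]
[0.533  0.1161 0.1418]
[0.5352 0.117  0.1493]
[0.5302 0.1189 0.1511]
[0.5296 0.1236 0.1527]
[0.541  0.1255 0.1412]
[0.5341 0.1264 0.1565]
[0.5414 0.1277 0.1356]
[0.5153 0.1285 0.1374]
[0.5137 0.1294 0.137 ]
[0.5141 0.1307 0.1405]
[0.5287 0.1346 0.1569]
[0.5316 0.139  0.1561]
[0.5153 0.142  0.1507]
[0.5163 0.1459 0.1526]
[0.5324 0.1496 0.1584]
[0.5389 0.1531 0.1555]
[0.5228 0.1567 0.1581]
[0.5214 0.1589 0.1593]
[0.5177 0.1606 0.1505]
[0.5298 0.1622 0.1604]
[0.5282 0.1632 0.1601]
```

>>> step_arm --pt "20 40 4 0 0 0.0745 1" --pt "20 40 4 0 0 0.0745 1" --pt "20 40 4 0 0 0.0745 1" --pt "20 40 4 0 0 0.0745 1" --pt "20 40 4 0 0 0.0745 1" --pt "20 40 4 0 0 0.0745 1" --pt "20 40 4 0 0 0.0745 1" --pt "20 40 4 0 0 0.0745 1" --pt "20 40 4 0 0 0.0745 1" --pt "20 40 4 0 0 0.0745 1" --pt "20 40 4 0 0 0.0745 1" --pt "20 40 4 0 0 0.0745 1" --pt "20 40 4 0 0 0.0745 1" --pt "20 40 4 0 0 0.0745 1" --pt "20 40 4 0 0 0.0745 1" --pt "20 40 4 0 0 0.0745 1" --pt "20 40 4 0 0 0.0745 1"

```text
clock: 1.8
tool_pos: [0.5267, 0.0849, 0.3066]
eef_rot: [0.707, 0.708, -0.0, -0.0]
contact_force: [0.7, -1.0, 0.5]
opening: 0.003
finger_force: 0.0
```

Run:
```python
from h import *
np.set_printoptions(precision=4,suppress=True)
s=r.get_state(); print(s['clock'],s['tool_pos'],s['eef_rot'],s['q'])
p,d,K,T,P=load('top0.png')
# hull deck
m=(P[...,2]>.17)&(P[...,2]<.22)&(p.min(-1)>110)&(P[...,1]>.15)&(P[...,0]>.4)&(P[...,0]<.9)&(P[...,1]<.5)
m=cv2.morphologyEx(m.astype(np.uint8),cv2.MORPH_OPEN,np.ones((3,3)))>0
Q=P[m]; print(len(Q),cv2.minAreaRect((Q[:,:2]*1000).astype(np.float32)))
# front and rear axles from side cloud: end-face points
_,_,_,_,P=load('side0.png')
for x0 in (.528,.728):
    m=(abs(P[...,0]-x0)<.025)&(P[...,1]>.09)&(P[...,1]<.125)&(abs(P[...,2]-.14)<.02)
    Q=P[m]; print(len(Q),np.median(Q,0),Q.min(0),Q.max(0))
i=snap('wrist','w0.png'); print(i[3])
```

```text
1.8 [0.5267 0.0849 0.3066] [ 0.7066  0.7076 -0.0004 -0.    ] [ 0.1146  0.5289 -0.58    1.7385  0.3405  0.9769 -0.5947]
8095 ((651.888916015625, 306.7735900878906), (168.61651611328125, 360.3689880371094), 83.09986114501953)
160 [0.5266 0.1155 0.1442] [0.5144 0.1113 0.1301] [0.5427 0.125  0.1589]
357 [0.7221 0.1086 0.1477] [0.7035 0.0902 0.1211] [0.7526 0.125  0.1593]
[[ 1.     -0.002  -0.0008  0.5255]
 [ 0.0022  0.9487  0.3161  0.1672]
 [ 0.0002 -0.3161  0.9487  0.4527]
 [ 0.      0.      0.      1.    ]]
```

View pics/w0.png

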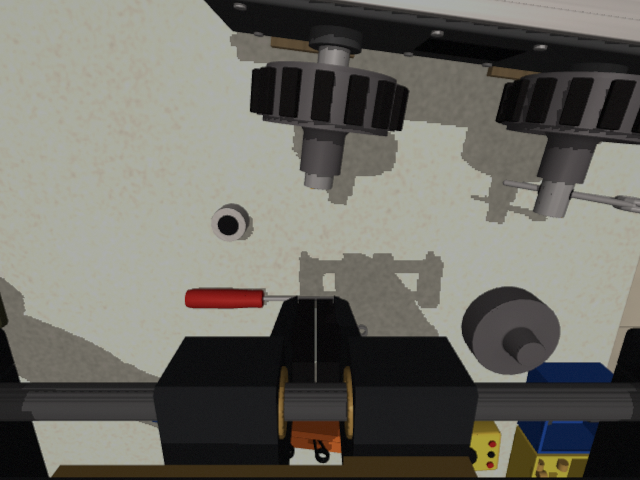

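The wrist view shows the front wheel at (330,95), with a visible gap to its collar at (335,55), and the bare axle end at (318,182). The hull is yawed about -7°.

```bash
cat >> h.py <<'E'
def axisfit(P,c0,yaw,lo,hi,R,it=4):
    """points near a level cylinder of radius R at z .14; returns lateral offset fit"""
    from scipy.optimize import least_squares
    u=np.array([-np.sin(yaw),np.cos(yaw),0])
    Q=P.reshape(-1,3); Q=Q[np.isfinite(Q[:,0])]; D=Q-c0; s=D@u
    rad=np.linalg.norm(D-np.outer(s,u),axis=1)
    Q=Q[(s>lo)&(s<hi)&(abs(rad-R)<.006)]
    f=lambda a:(lambda uu,D:np.linalg.norm(D-np.outer(D@uu,uu),axis=1)-R)(np.array([-np.sin(a[2]),np.cos(a[2]),0]),Q-np.array([a[0],c0[1],a[1]]))
    return len(Q),least_squares(f,[c0[0],.14,yaw],loss='soft_l1',f_scale=.001).x
E
python3 - <<'E'
from h import *
np.set_printoptions(precision=4,suppress=True)
for f in ['w0.png','top0.png','side0.png']:
    p,d,K,T,P=load(f)
    c0=np.array([.528,.1145,.14]);yaw=-.12
    for _ in range(2):
        n,a=axisfit(P,c0,yaw,.0175,.047,.017)
        n2,b=axisfit(P,c0,yaw,.002,.011,.012)
    print(f,n,a,n2,b)
    u=np.array([.12,.993,0]);D=P-c0; s=D@u
    rad=np.linalg.norm(D-s[...,None]*u,axis=-1)
    h=lambda lo,hi,a,b:np.histogram(s[(rad>lo)&(rad<hi)],np.arange(a,b,.002))[0]
    print('axle',h(0,.0135,-.01,.02)); print('rim',h(.025,.05,.03,.08)); print('hub',h(.0145,.02,.0,.03))
E
```

```text
w0.png 1616 [ 0.5277  0.1401 -0.1181] 318 [ 0.5278  0.1397 -0.1164]
axle [ 0  0  0  0  1 47 73 67 70 71 69  8  0  0]
rim [  0   0   0   0   0   0   0   0   6 210 204   2   0   0   0   0   0   0
   0   0   0   0   0   0]
hub [  0   0   0   0   0   0  52 102 108  99 107 103 110 107]
top0.png 240 [ 0.5261  0.1414 -0.1389] 49 [ 0.5274  0.1408 -0.1029]
axle [ 0  0  0  0 12  6 10  9  8  5  3  0  0  1]
rim [ 0  0  0  0  0  1  0  5 74 49 22 18 15  0  0  1  0  0  0  0  0  0  0  0]
hub [ 3  1  2  4  1  7 16 12 14 13  8 17 12 12]
side0.png 187 [ 0.5266  0.1412 -0.0951] 48 [0.5273 0.1409 0.0266]
axle [ 0  0  0  7 39 53 18  6  4  7  5 13  6  0]
rim [  0   0   0   0   0   0   2  46 231 182 111 159 338 199  23   0   0   0
   0   0   0   0   0   0]
hub [ 0  0  0  1  2 20 36 13  9 13  7 11 12  9]
```

>>> step_arm --pt "1 14 -30 0 0 -0.059 1" --pt "1 15 -35 0 0 -0.059 1" --pt "1 15 -35 0 0 0 1" --pt "1 10 -31 0 0 0 1" --pt "0 0 0 0 0 0 1" --pt "1 5 0 0 0 0 1" --pt "1 5 0 0 0 0 1" --pt "0.5 4 0 0 0 0 1" --pt "0.5 4 0 0 0 0 1" --pt "0.3 3 0 0 0 0 1" --pt "0.3 3 0 0 0 0 1" --pt "0.3 2.5 0 0 0 0 1" --pt "0.2 2 0 0 0 0 1"

```text
clock: 3.15
tool_pos: [0.535, 0.1657, 0.1759]
eef_rot: [0.748, 0.663, 0.0, 0.0]
contact_force: [2.5, -5.8, 3.1]
opening: 0.007
finger_force: 2.2
```

>>> step_arm --pt "0.2 2 0 0 0 0 1" --pt "0.2 1.5 0 0 0 0 1" --pt "0 0 0 0 0 0 1"

```text
clock: 3.45
tool_pos: [0.5351, 0.1691, 0.1756]
eef_rot: [0.748, 0.664, -0.0, 0.0]
contact_force: [2.1, -4.5, 2.5]
opening: 0.007
finger_force: 2.4
```

>>> step_arm --pt "0.2 1.5 0 0 0 0 1" --pt "0 1 0 0 0 0 1" --pt "0 0 0 0 0 0 1"

```text
clock: 3.75
tool_pos: [0.535, 0.1692, 0.1755]
eef_rot: [0.749, 0.663, -0.002, 0.001]
contact_force: [0.9, -9.1, 5.3]
opening: 0.002
finger_force: 4.4
```

>>> step_arm --pt "0 2 0 0 0 0 1" --pt "0 2 0 0 0 0 1" --pt "0 1 0 0 0 0 1" --pt "0 0 0 0 0 0 1"

```text
clock: 4.15
tool_pos: [0.535, 0.1694, 0.1753]
eef_rot: [0.75, 0.662, -0.005, 0.004]
contact_force: [0.7, -16.7, 8.4]
opening: 0.009
finger_force: 8.3
```

The wheel has stopped hard at the expected home position. I'll back off and look at the hole.

>>> step_arm --pt "-1 -15 0 0 0 0 1" --pt "-1 -20 5 0 0 0 1" --pt "-1 -35 20 0 0 0 1" --pt "0 -30 20 0 0 0.03 1" --pt "0 0 0 0 0 0 1"

```text
clock: 4.65
tool_pos: [0.533, 0.0739, 0.2222]
eef_rot: [0.74, 0.673, 0.001, 0.001]
contact_force: [0.7, -0.5, -0.4]
opening: 0.004
finger_force: 0.0
```

Run:
```python
from h import *
np.set_printoptions(precision=4,suppress=True)
s=r.get_state(); print(s['clock'],s['tool_pos'])
p,d,K,T,_=snap('wrist','w1.png')
ps,ds,Ks,Ts,_=snap('side','s1.png')
def pr(X,K,T):
    c=(X-T[:3,3])@T[:3,:3]; return np.array([K[0,0]*c[0]/-c[2]+K[0,2],K[1,1]*-c[1]/-c[2]+K[1,2]])
c0=np.array([.5278,.1145,.14]);u=np.array([.118,.993,0]);c=c0+.02*u
a=pr(c,K,T);b=pr(c0,Ks,Ts);print(a,b)
def crop(p,a,w,z): 
    x,y=np.clip(int(a[0])-w,0,640-2*w),np.clip(int(a[1])-w,0,480-2*w); print('crop',x,y); return cv2.resize(p[y:y+2*w,x:x+2*w],None,fx=z,fy=z,interpolation=cv2.INTER_CUBIC)
cv2.imwrite('pics/c1.png',np.hstack([crop(p,a,50,4),crop(ps,b,25,8)]))
P=cloud(d,K,T); D=P-c0; sx=D@u; rad=np.linalg.norm(D-sx[...,None]*u,axis=-1)
print('rim',np.median(sx[(rad>.025)&(rad<.05)&(sx>.04)&(sx<.075)]),'hubend',np.histogram(sx[(rad>.0145)&(rad<.02)],np.arange(.01,.05,.002))[0])
print(axisfit(P,c0,-.118,.032,.06,.017),axisfit(P,c0,-.118,.002,.028,.012))
```

```text
4.65 [0.533  0.0739 0.2222]
[302.26   160.3246] [280.4573 195.6954]
crop 252 110
crop 255 170
rim 0.06692917776457817 hubend [  0   0   0   0   0   0   0   0   0   0 176 211 222 224 207 223 227 225
 225]
(3184, array([ 0.5277,  0.14  , -0.1161])) (1784, array([ 0.5277,  0.1398, -0.1082]))
```

View pics/c1.png

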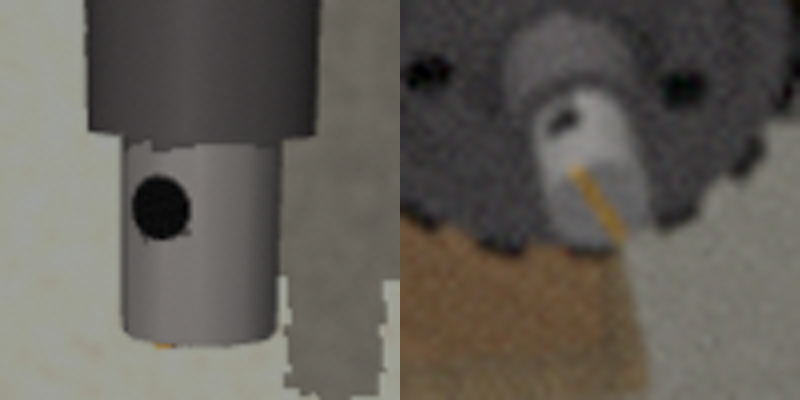

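The crops show the open black hole mouth at wrist pixel (292,162), and the hub's end clear above it. In the side picture the yellow mark runs from (277.2,191.2) to (282.8,200).

Run:
```python
from h import *
from scipy.optimize import minimize
np.set_printoptions(precision=4,suppress=True)
c0=np.array([.5277,.1145,.14]);u=np.array([.117,.993,0]);u/=np.linalg.norm(u);e=np.array([u[1],-u[0],0]);k=np.array([0,0,1.])
def ray(uv,K,T):
    v=np.array([(uv[0]-K[0,2])/K[0,0],-(uv[1]-K[1,2])/K[1,1],-1]); return T[:3,3],T[:3,:3]@v
_,_,K,T,_=load('w1.png')
o,v=ray((292.25,162),K,T)
# intersection with cylinder
a=(o-c0)-((o-c0)@u)*u; b=v-(v@u)*u
A,B,C=b@b,2*a@b,a@a-.0119**2
t=(-B-np.sqrt(B*B-4*A*C))/2/A; X=o+t*v; print('mouth',X,'s',(X-c0)@u,'lean',np.arctan2(-(X-c0)@e,(X-c0)@k))
_,_,K,T,_=load('s1.png')
w=[]
for uv in [(277.25,191.25),(282.75,200)]:
    o,v=ray(uv,K,T); t=((c0-o)@u)/(v@u); w.append(o+t*v)
print(w); q=w[0]-w[1]; print('lean mark',np.arctan2(-q@e,q@k))
```

```text
mouth [0.5248 0.135  0.1506] s 0.01997583936502617 lean 0.4633409423516525
[array([0.5223, 0.1151, 0.1499]), array([0.5317, 0.114 , 0.1304])]
lean mark 0.4498116321085571
```

>>> step_arm --pt "2 -27 1 0 0 -0.1354 0.9" --pt "2 -27 1 0 0 -0.1354 0.7" --pt "2 -27 1 0 0 -0.1354 0.4" --pt "2 -27 0 0 0 -0.1354 0.4" --pt "2 -27 0 0 0 -0.1354 0.4" --pt "2 -27 0 0 0 -0.1354 0.4" --pt "2 -27 0 0 0 -0.1354 0.4" --pt "2 -27 0 0 0 -0.1354 0.4" --pt "2 -27 0 0 0 -0.1354 0.4" --pt "2 -27 0 0 0 -0.1354 0.4" --pt "2 -27 0 0 0 -0.1354 0.4" --pt "2 -27 0 0 0 -0.1354 0.4" --pt "0 0 0 0 0 0 0.4" --pt "0 0 0 0 0 0 0.4"

```text
clock: 6.15
tool_pos: [0.5568, -0.2445, 0.2226]
eef_rot: [0.998, -0.07, -0.0, -0.001]
contact_force: [-0.4, 0.4, -0.2]
opening: 0.6
finger_force: 0.0
```

Run:
```python
from h import *
np.set_printoptions(precision=4,suppress=True)
s=r.get_state(); print(s['clock'],s['tool_pos'],s['eef_rot'],s['q'])
p,d,K,T,_=snap('wrist','w2.png'); P=cloud(d,K,T)
m=(np.hypot(P[...,0]-.574,P[...,1]+.251)<.025)&(P[...,2]>.07)&(P[...,2]<.13)
Q=P[m]; print(len(Q),Q.min(0),Q.max(0),Q.mean(0))
for lo in np.arange(.07,.118,.006):
    q=Q[(Q[:,2]>=lo)&(Q[:,2]<lo+.006)]
    if len(q)>5: print(lo,len(q),np.percentile(q,[2,50,98],axis=0).round(4).tolist())
rc=cv2.minAreaRect((Q[Q[:,2]>.09][:,:2]*1000).astype(np.float32));print(rc)
```

```text
6.15 [ 0.5568 -0.2445  0.2226] [ 0.9976 -0.0699 -0.0004 -0.0012] [ 0.3796  0.6818 -0.0715  1.6389  0.0586  0.8243 -1.4265]
436 [ 0.5652 -0.2571  0.0971] [ 0.5884 -0.2452  0.1143] [ 0.5785 -0.2512  0.11  ]
0.10000000000000003 47 [[0.5653, -0.2571, 0.1012], [0.5872, -0.2515, 0.1036], [0.5884, -0.2475, 0.1059]]
0.10600000000000004 260 [[0.5669, -0.2564, 0.1065], [0.5803, -0.2512, 0.1103], [0.5867, -0.2458, 0.1119]]
0.11200000000000004 126 [[0.5716, -0.2555, 0.1121], [0.5772, -0.2506, 0.1127], [0.5824, -0.2469, 0.1141]]
((576.6663818359375, -251.04452514648438), (9.447257995605469, 23.188812255859375), 82.0809097290039)
```

View pics/w2.png

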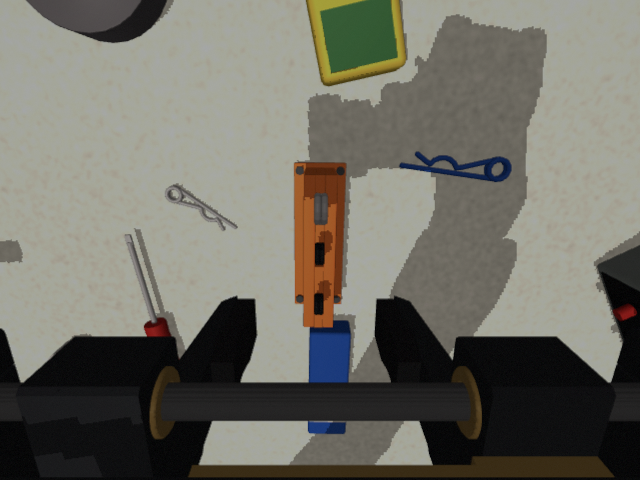

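The wrist view shows the steel eye at (320,207), with the two black clips below it at (320,253) and (318,303); its centre works out at about (0.576, -0.251). Now I'll go down and grip it.

>>> step_arm --pt "10 -4 -20 0 0 0 0.4" --pt "9 -3 -40 0 0 0 0.4" --pt "0 0 -40 0 0 0 0.5" --pt "0 0 -26 0 0 0 0.6" --pt "0 0 -11 0 0 0 0.7" --pt "0 0 0 0 0 0 0.7" --pt "0 0 0 0 0 0 1" --pt "0 0 0 0 0 0 1" --pt "0 0 0 0 0 0 1" --pt "0 0 0 0 0 0 1" --pt "0 0 0 0 0 0 1" --force 40

```text
clock: 7.3
tool_pos: [0.5767, -0.2534, 0.0882]
eef_rot: [0.997, -0.071, 0.002, -0.0]
contact_force: [0.4, 2.5, 6.6]
opening: 0.109
finger_force: 40.0
```

>>> step_arm --pt "0 0 10 0 0 0 1" --pt "0 0 25 0 0 0 1" --pt "0 0 35 0 0 0 1" --pt "0 0 40 0 0 0 1" --pt "0 0 40 0 0 0 1" --pt "0 0 0 0 0 0 1" --pt "0 0 0 0 0 0 1"

```text
clock: 8.0
tool_pos: [0.5748, -0.255, 0.2379]
eef_rot: [0.997, -0.072, 0.001, 0.001]
contact_force: [-0.0, 0.2, -0.8]
opening: 0.109
finger_force: 40.0
```

Run:
```python
from h import *
from scipy.spatial.transform import Rotation as R
np.set_printoptions(precision=4,suppress=True)
s=r.get_state(); print(s['clock'],s['tool_pos'],s['eef_rot'],s['opening'],s['contact_force'])
p,d,K,T,_=snap('wrist','w3.png'); ps,ds,Ks,Ts,_=snap('side','s3.png')
Rt=R.from_quat(s['eef_rot']).as_matrix(); t=s['tool_pos']
for n,(dd,kk,tt) in dict(w=(d,K,T),s=(ds,Ks,Ts)).items():
    L=(cloud(dd,kk,tt)-t)@Rt
    m=(abs(L[...,1])<.012)&(abs(L[...,0])<.04)&(L[...,2]>.001)&(L[...,2]<.1)
    print(n,m.sum()); Q=L[m]
    for lo in np.arange(0,.1,.008):
        q=Q[(Q[:,2]>=lo)&(Q[:,2]<lo+.008)]
        if len(q): print(round(lo,3),len(q),'x',np.percentile(q[:,0],[0,25,50,75,100]),'y',np.percentile(q[:,1],[5,50,95]))
def pr(X,K,T):
    c=(X-T[:3,3])@T[:3,:3]; return np.array([K[0,0]*c[0]/-c[2]+K[0,2],K[1,1]*-c[1]/-c[2]+K[1,2]])
o=[]
for img,k,tt,w,z in((p,K,T,66,3),(ps,Ks,Ts,50,8)):
    a=pr(t+Rt@[0,0,.04],k,tt); x,y=[int(v) for v in (np.clip(a[0]-50,0,540),np.clip(a[1]-66,0,480-133))]; print('crop',x,y,pr(t,k,tt))
    o.append(cv2.resize(img[y:y+133,x:x+100],(400,532),interpolation=cv2.INTER_CUBIC))
cv2.imwrite('pics/c3.png',np.hstack(o))
```

```text
8.0 [ 0.5748 -0.255   0.2379] [ 0.9974 -0.0721  0.0006  0.0008] 0.10937962168194058 [-0.022   0.1858 -0.7974]
w 411
0.0 16 x [0.0037 0.004  0.0057 0.0064 0.0077] y [-0.0074 -0.0005  0.0038]
0.008 9 x [0.0001 0.0005 0.001  0.0026 0.0035] y [-0.0016 -0.0003  0.0014]
0.016 16 x [-0.004  -0.0031 -0.0023 -0.0016  0.0002] y [-0.0023 -0.0001  0.0021]
0.024 151 x [-0.005  -0.0025 -0.0009  0.0003  0.0032] y [-0.0024 -0.0004  0.0022]
0.032 85 x [0.0003 0.0019 0.0026 0.0032 0.0043] y [-0.0025  0.0001  0.0022]
0.04 17 x [0.001  0.0025 0.0027 0.003  0.0036] y [-0.0026 -0.001   0.0013]
0.056 87 x [-0.004  -0.0018 -0.0011 -0.0001  0.0017] y [-0.0029 -0.0005  0.0019]
0.064 30 x [-0.0006  0.0004  0.0013  0.0019  0.0027] y [-0.0029 -0.0005  0.0019]
s 378
0.0 21 x [-0.0153 -0.0146 -0.0133 -0.0121 -0.0109] y [-0.0005  0.0019  0.003 ]
0.008 31 x [-0.0156 -0.0144 -0.0136 -0.0115 -0.0039] y [-0.0004  0.0013  0.0024]
0.016 49 x [-0.0158 -0.0129 -0.0089 -0.0069 -0.0035] y [-0.001   0.0012  0.0026]
0.024 49 x [-0.0163 -0.014  -0.01   -0.0052 -0.002 ] y [-0.0013  0.0014  0.0024]
0.032 41 x [-0.0161 -0.0146 -0.0111 -0.0015  0.0001] y [-0.0008  0.0011  0.0022]
0.04 51 x [-0.0165 -0.0143 -0.006  -0.0033  0.0007] y [-0.0009  0.0007  0.0021]
0.048 47 x [-0.0165 -0.0141 -0.0103 -0.008  -0.0044] y [-0.0011  0.0008  0.002 ]
0.056 42 x [-0.017  -0.0153 -0.0105 -0.0049 -0.0013] y [-0.0013  0.0009  0.0021]
0.064 29 x [-0.0175 -0.0161 -0.015  -0.0126 -0.0014] y [-0.0012  0.0008  0.0023]
0.072 18 x [-0.0178 -0.0172 -0.0162 -0.0148 -0.0131] y [-0.0014  0.001   0.0019]
crop 264 212 [314.6217 314.8551]
crop 344 243 [398.5201 284.3932]
```

View pics/c3.png

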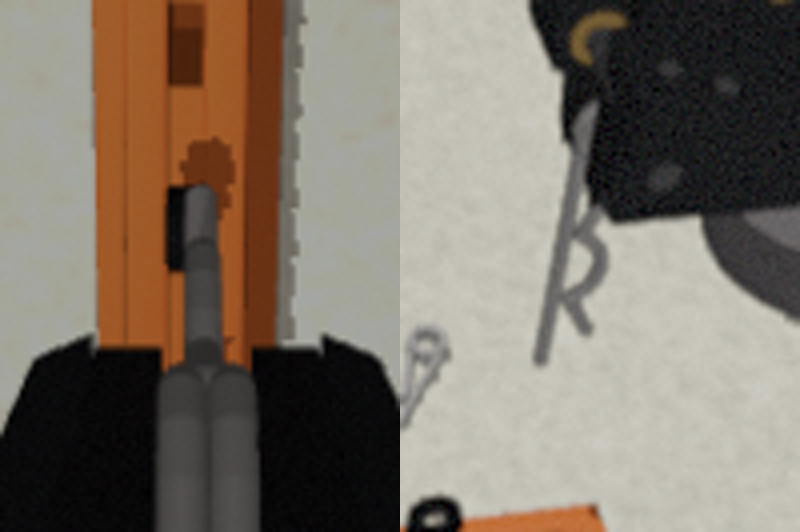

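The side crop shows the straight leg on the arm side, its tip near (379,333), and the bow on the +x side. I'll carry the clip to a standoff by the hole and tilt it on the way.

>>> step_arm --pt "-5 20 15 0 0 0.027 1" --pt "-10 38 8 0 0 0 1" --pt "-10 39 8 -0.0118 -0.1003 0 1" --pt "-10 39 5 -0.0118 -0.1003 0 1" --pt "-10 39 5 -0.0118 -0.1003 0 1" --pt "-10 39 5 -0.0118 -0.1003 0 1" --pt "-10 39 5 -0.0118 -0.1003 0 1" --pt "-10 39 5 0 0 0 1" --pt "-10 39 3 0 0 0 1" --pt "-10 35 3 0 0 0 1" --pt "-10 20 0 0 0 0 1" --pt "-10 5 0 0 0 0 1" --pt "0 0 0 0 0 0 1" --pt "0 0 0 0 0 0 1" --force 50

```text
clock: 9.5
tool_pos: [0.4685, 0.1088, 0.2974]
eef_rot: [0.973, -0.058, 0.22, 0.022]
contact_force: [-0.5, 0.5, -0.2]
opening: 0.109
finger_force: 50.0
```

```bash
cat > q.py <<'E'
from h import *
from scipy.spatial.transform import Rotation as R
np.set_printoptions(precision=4,suppress=True)
u=np.array([.117,.993,0]);u/=np.linalg.norm(u);e=np.array([u[1],-u[0],0]);k=np.array([0,0,1.])
L=.47; hz=-np.sin(L)*e+np.cos(L)*k; hx=np.cross(u,hz); H=np.array([.53,.1344,.14])
A=np.stack([hx,u,hz],1)
def look(tag):
    s=r.get_state(); Rt=R.from_quat(s['eef_rot']).as_matrix(); t=s['tool_pos']
    print(s['clock'],t,'toolaxes in hole frame\n',A.T@Rt,s['opening'],s['contact_force'])
    print('nominal tip in hole frame mm',1e3*A.T@(t+Rt@[-.0141,-.0007,.080]-H))
    for n in ('side','wrist'):
        p,d,K,T,_=snap(n,tag+n+'.png'); P=cloud(d,K,T)
        # axle fit in this camera
        c0=np.array([.5277,.1145,.14])
        print(n,axisfit(P,c0,-.117,.032,.06,.017),axisfit(P,c0,-.117,.002,.028,.012))
        Lt=(P-t)@Rt
        m=(abs(Lt[...,1])<.012)&(abs(Lt[...,0]+.006)<.03)&(Lt[...,2]>.003)&(Lt[...,2]<.1)
        g=(P-H)@A*1e3
        for lo in np.arange(0,.1,.012):
            i=m&(Lt[...,2]>=lo)&(Lt[...,2]<lo+.012)
            j=i&(Lt[...,0]<-.009)
            if j.sum()>3: print(round(lo,3),j.sum(),'hole-frame leg med',np.median(g[j],0),'toolx',np.median(Lt[j][:,0]))
E
python3 -c "
from q import *
look('p1')"
```

```text
9.5 [0.4685 0.1088 0.2974] toolaxes in hole frame
 [[ 0.9997  0.0026 -0.0241]
 [ 0.0022 -0.9998 -0.0181]
 [-0.0242  0.018  -0.9995]] 0.10893834137273005 [-0.5411  0.4895 -0.202 ]
nominal tip in hole frame mm [  3.4643 -33.3725  86.9588]
side (138, array([ 0.526 ,  0.1408, -0.1183])) (103, array([ 0.5265,  0.1408, -0.0903]))
0.0 19 hole-frame leg med [  8.098  -34.3277 158.936 ] toolx -0.011190077032648679
0.012 22 hole-frame leg med [  7.5283 -34.7999 148.3828] toolx -0.01158285599093611
0.024 21 hole-frame leg med [  6.8814 -35.1739 136.7168] toolx -0.01203190559240367
0.036 21 hole-frame leg med [  5.6491 -34.6692 125.6053] toolx -0.012751251832470119
0.048 23 hole-frame leg med [  5.5133 -35.2557 113.8566] toolx -0.012686258283272848
0.06 21 hole-frame leg med [  4.9603 -35.756  101.0769] toolx -0.012887246934103177
0.072 9 hole-frame leg med [  3.5587 -34.5318  90.9847] toolx -0.01405444810323095
wrist (1277, array([ 0.5276,  0.1402, -0.1184])) (803, array([ 0.5278,  0.14  , -0.1133]))
```

>>> step_arm --pt "-2 11 -1 0.008 -0.063 0.008 1" --pt "-1 11 -1 0 0 0 1" --pt "-1 10 -2 0 0 0 1" --pt "8 -1 -16 0 0 0 1" --pt "8 -1 -16 0 0 0 1" --pt "7 -1 -14 0 0 0 1" --pt "0 0 0 0 0 0 1" --pt "0 0 0 0 0 0 1"

```text
clock: 10.4
tool_pos: [0.4932, 0.1433, 0.2651]
eef_rot: [0.969, -0.058, 0.24, 0.02]
contact_force: [0.0, -0.5, -0.6]
opening: 0.111
finger_force: 50.0
```

```bash
python3 -c "
from q import *
look('p2')
p,d,K,T,_=load('p2side.png'); pw=load('p2wrist.png')[0]
def pr(X,K,T):
    c=(X-T[:3,3])@T[:3,:3]; return np.array([K[0,0]*c[0]/-c[2]+K[0,2],K[1,1]*-c[1]/-c[2]+K[1,2]])
a=pr(H+.02*hz,K,T); x,y=int(a[0])-30,int(a[1])-45; T2=load('p2wrist.png'); b=pr(H+.02*hz,T2[2],T2[3]); x2,y2=[int(v) for v in (np.clip(b[0]-80,0,480),np.clip(b[1]-120,0,240))]; print(x,y,x2,y2,a,b)
cv2.imwrite('pics/c4.png',np.hstack([cv2.resize(p[y:y+75,x:x+50],(400,600),interpolation=2),cv2.resize(pw[y2:y2+240,x2:x2+160],(400,600),interpolation=2)]))
"
```

```text
10.4 [0.4932 0.1433 0.2651] toolaxes in hole frame
 [[ 0.9999  0.0003  0.016 ]
 [ 0.0005 -0.9999 -0.0121]
 [ 0.016   0.0121 -0.9998]] 0.11144405631207756 [ 0.046  -0.5443 -0.5893]
nominal tip in hole frame mm [10.2979  4.2596 48.3654]
side (138, array([ 0.5257,  0.1409, -0.1244])) (102, array([ 0.5264,  0.1408, -0.1001]))
0.0 11 hole-frame leg med [ 11.7802   2.5303 121.2123] toolx -0.011477938149857638
0.012 21 hole-frame leg med [ 12.0583   2.3016 110.624 ] toolx -0.011344258425659632
0.024 18 hole-frame leg med [11.1569  2.1425 98.4116] toolx -0.012484247295179144
0.036 19 hole-frame leg med [12.0422  2.8797 87.0633] toolx -0.011802603248726637
0.048 22 hole-frame leg med [11.3063  2.5726 74.7851] toolx -0.012701746065216651
0.06 18 hole-frame leg med [10.9573  2.5517 61.4912] toolx -0.01323234577167344
0.072 8 hole-frame leg med [11.458   1.8095 53.7303] toolx -0.012849984462894377
wrist (1588, array([ 0.5278,  0.1401, -0.1155])) (847, array([ 0.5279,  0.1399, -0.1007]))
243 136 239 151 [273.7335 181.9354] [319.5522 271.9636]
```

View pics/c4.png

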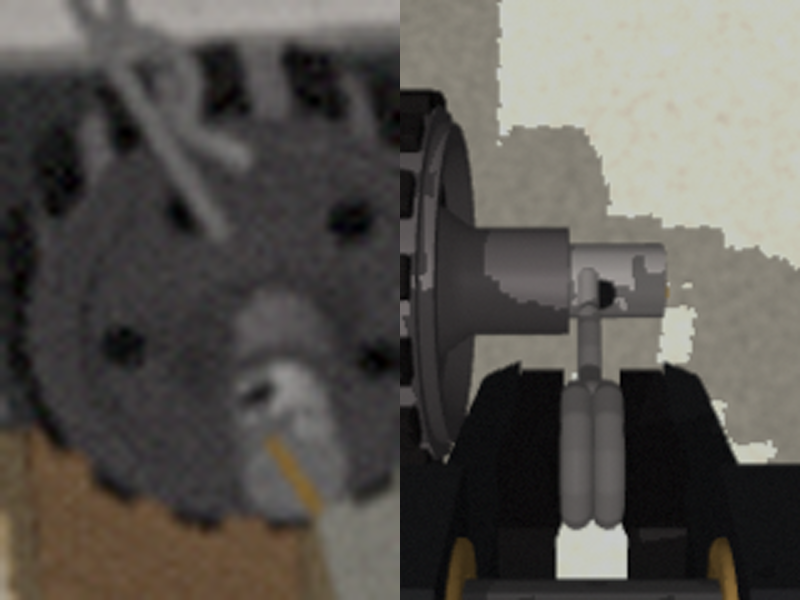

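The side crop shows the leg parallel to the yellow mark and its tip at (271,165), right of the hole's line. The wrist crop shows the clip about 4 mm hull-wards of the hole. I'll correct sideways and come down.

>>> step_arm --pt "-5.4 -1.5 -2.6 0 0 0 1" --pt "-5.3 -1.6 -2.6 0 0 0 1" --pt "0 0 0 0 0 0 1" --pt "4.5 -0.5 -9 0 0 0 1" --pt "4.5 -0.5 -9 0 0 0 1" --pt "0 0 0 0 0 0 1" --pt "0 0 0 0 0 0 1"

```text
clock: 11.2
tool_pos: [0.4955, 0.1438, 0.2536]
eef_rot: [0.971, -0.059, 0.232, 0.024]
contact_force: [0.6, -0.1, -1.3]
opening: 0.107
finger_force: 50.0
```

```bash
python3 -c "
from q import *
look('p3')
p,d,K,T,_=load('p3side.png')
print(243,136)
T2=load('p3wrist.png');pw=T2[0]
cv2.imwrite('pics/c5.png',np.hstack([cv2.resize(p[136:211,243:293],(400,600),interpolation=2),cv2.resize(pw[151:391,239:399],(400,600),interpolation=2)]))
"
```

```text
11.2 [0.4955 0.1438 0.2536] toolaxes in hole frame
 [[ 1.      0.0015 -0.0003]
 [ 0.0015 -0.9998 -0.0206]
 [-0.0004  0.0206 -0.9998]] 0.10661690898652298 [ 0.564  -0.0915 -1.2789]
nominal tip in hole frame mm [ 5.7952  4.301  37.2864]
side (143, array([ 0.5272,  0.1408, -0.0954])) (102, array([ 0.5262,  0.1408, -0.0989]))
0.0 13 hole-frame leg med [  8.2737   2.8378 109.7208] toolx -0.011652451150838123
0.012 19 hole-frame leg med [ 8.2398  3.0764 98.8257] toolx -0.01168199043337289
0.024 18 hole-frame leg med [ 8.0634  2.7049 86.7596] toolx -0.011854672464806416
0.036 20 hole-frame leg med [ 7.31    2.3462 75.1168] toolx -0.012602952915808185
0.048 18 hole-frame leg med [ 7.1352  2.4979 62.4021] toolx -0.012774939695671273
0.06 17 hole-frame leg med [ 7.1349  2.1744 51.0242] toolx -0.012769765870086588
0.072 7 hole-frame leg med [ 6.7729  2.3106 43.3848] toolx -0.013130912912209664
0.096 16 hole-frame leg med [ 1.7956 11.6128 17.6731] toolx -0.01808209290264842
wrist (1711, array([ 0.5277,  0.1401, -0.1172])) (933, array([ 0.5278,  0.1399, -0.1075]))
0.096 31 hole-frame leg med [ 0.8394 12.4773 17.5262] toolx -0.01903288721870698
243 136
```

View pics/c5.png

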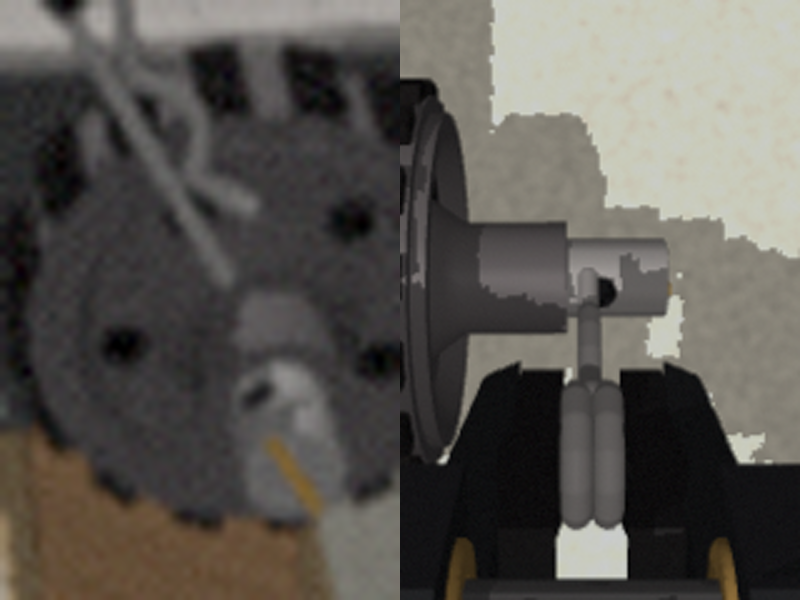

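The side crop shows the leg nearer, its tip at (272,171), but the motion fell well short of the command. I'll check the joints against their limits.

```bash
python3 -c "
from q import *
s=r.get_state(); lo=np.array([-3.01,-.46,-1.47,.13,-1,.04,-2.66]);hi=np.array([3.01,2.08,1.51,2.56,4.14,2.09,2.66])
print(s['q'],s['qd'],'\n',s['q']-lo,hi-s['q'])"
```

```text
[-0.9281  0.4985  0.5545  2.2845  0.4871  0.0434 -2.6541] [-0.0057 -0.0048  0.0033  0.0026 -0.0011 -0.0003 -0.0008] 
 [2.0819 0.9585 2.0245 2.1545 1.4871 0.0034 0.0059] [3.9381 1.5815 0.9555 0.2755 3.6529 2.0466 5.3141]
```

Joints 6 and 7 sit at their limits in this wrist branch. I'll back off and roll the wrist half a turn about the forearm (other wrist branch), which leaves the clip the other way round; the task allows that.

>>> step_arm --pt "-9 1 18 0 0 0 1" --pt "0 -36 12 0.0073 0.062 0 1" --pt "0 -36 12 0.0073 0.062 0 1" --pt "0 -36 12 0.0073 0.062 0 1" --pt "0 -36 12 0.0073 0.062 0 1" --pt "0 0 0 0.0073 0.062 0 1" --pt "0 0 0 0 0 0 1"

```text
clock: 12.0
tool_pos: [0.4899, 0.0303, 0.3065]
eef_rot: [0.992, -0.063, 0.105, 0.019]
contact_force: [-0.4, 0.8, -0.2]
opening: 0.109
finger_force: 50.0
```

```bash
cat > st.py <<'E'
from q import *
s=r.get_state(); Rt=R.from_quat(s['eef_rot']).as_matrix()
print(s['clock'],s['tool_pos'],s['q'],'sum246',s['q'][[1,3,5]].sum()); print(Rt)
E
python3 st.py
```

```text
12.0 [0.4899 0.0303 0.3065] [-0.1797  0.3408 -0.0539  2.0516  0.2135  0.5682 -2.0963] sum246 2.9606168490483022
[[ 0.9699 -0.1292  0.2064]
 [-0.1212 -0.9913 -0.0506]
 [ 0.2112  0.024  -0.9772]]
```

>>> step_arm --pt "18 0 5 -0.0117 -0.099 0 1" --pt "18 0 5 -0.0117 -0.099 0 1" --pt "18 0 5 -0.0117 -0.099 0 1" --pt "0 0 0 0 0 0 1"

```text
clock: 12.4
tool_pos: [0.5402, 0.035, 0.3196]
eef_rot: [0.966, -0.057, 0.25, 0.028]
contact_force: [-0.6, 0.5, -0.9]
opening: 0.104
finger_force: 50.0
```

```bash
python3 st.py
```

```text
12.4 [0.5402 0.035  0.3196] [-0.4914  0.3369  0.2944  2.1863  0.5479  0.1873 -2.4421] sum246 2.7105034352011543
[[ 0.8682 -0.1248  0.4802]
 [-0.0972 -0.9919 -0.0821]
 [ 0.4866  0.0246 -0.8733]]
```

>>> step_arm --pt "1 -4 0 -0.083 -0.009 0.118 1" --pt "1 -4 0 -0.083 -0.009 0.118 1" --pt "2 -3 1 -0.083 -0.009 0.118 1" --pt "3 -3 1 -0.083 -0.009 0.118 1" --pt "3 -2 2 -0.083 -0.009 0.118 1" --pt "4 -2 2 -0.083 -0.009 0.118 1" --pt "4 -1 2 -0.083 -0.009 0.118 1" --pt "4 0 2 -0.083 -0.009 0.118 1" --pt "4 0 2 -0.083 -0.009 0.118 1" --pt "4 0 2 -0.083 -0.009 0.118 1" --pt "0 0 0 0 0 0 1"

```text
clock: 13.5
tool_pos: [0.5691, 0.0157, 0.3383]
eef_rot: [0.788, 0.508, 0.262, 0.23]
contact_force: [0.5, -0.1, -0.8]
opening: 0.11
finger_force: 50.0
```

```bash
python3 st.py
```

```text
13.5 [0.5691 0.0157 0.3383] [-0.2503  0.3265 -0.0098  2.2729  2.0096  0.2935 -2.6188] sum246 2.8929516420667545
[[ 0.3478  0.6797  0.6458]
 [ 0.9204 -0.3788 -0.097 ]
 [ 0.1787  0.6281 -0.7573]]
```

```bash
cat >> q.py <<'E'
def target(lean=.027,side=0.0):
    z=np.array([-lean,side,-1]);z/=np.linalg.norm(z); y=np.array([0,1,0.])-side*-1*0; y=y-(y@z)*z; y/=np.linalg.norm(y)
    return A@np.stack([np.cross(y,z),y,z],1)
def plan(tipz,lean=.027,side=0.0,tip=(-.0137,-.001,.080),dx=0,dy=0):
    s=r.get_state(); Rn=R.from_quat(s['eef_rot']).as_matrix(); Rg=target(lean,side)
    rv=R.from_matrix(Rg@Rn.T).as_rotvec()
    X=H+A@np.array([dx,dy,tipz])/1e3; t=X-Rg@np.array(tip)
    print('rotvec',rv,'TCP goal',t,'shift mm',1e3*(t-s['tool_pos']),'tip now',1e3*A.T@(s['tool_pos']+Rn@np.array(tip)-H),'q',s['q'])
E
python3 -c "
from q import *
plan(90)"
```

```text
rotvec [-0.9813  0.3213  1.5808] TCP goal [0.4433 0.1456 0.2866] shift mm [-125.854   129.9212  -51.6921] tip now [ 151.0434 -127.7477   74.3299] q [-0.2503  0.3265 -0.0098  2.2729  2.0096  0.2935 -2.6188]
```

>>> step_arm --pt "-7.6 6.5 -4.5 -0.0755 0.0247 0.1216 1" --pt "-7.6 6.5 -4.5 -0.0755 0.0247 0.1216 1" --pt "-7.6 6.5 -4.5 -0.0755 0.0247 0.1216 1" --pt "-7.6 6.5 -4.5 -0.0755 0.0247 0.1216 1" --pt "-7.6 6.5 -4.5 -0.0755 0.0247 0.1216 1" --pt "-7.6 6.5 -4.5 -0.0755 0.0247 0.1216 1" --pt "-7.6 6.5 -4.5 -0.0755 0.0247 0.1216 1" --pt "-7.6 6.5 -4.5 -0.0755 0.0247 0.1216 1" --pt "-7.6 6.5 -4.5 -0.0755 0.0247 0.1216 1" --pt "-7.6 6.5 -4.5 -0.0755 0.0247 0.1216 1" --pt "-7.6 6.5 -4.5 -0.0755 0.0247 0.1216 1" --pt "-7.6 6.5 -4.5 -0.0755 0.0247 0.1216 1" --pt "-7.6 6.5 -4.5 -0.0755 0.0247 0.1216 1" --pt "0 0 0 0 0 0 1"

```text
clock: 14.9
tool_pos: [0.4838, 0.0876, 0.2827]
eef_rot: [0.189, 0.952, 0.036, 0.239]
contact_force: [0.5, 0.3, 0.4]
opening: 0.107
finger_force: 50.0
```

```bash
python3 -c "
from q import *
plan(60)"
```

```text
rotvec [-0.1512  0.0569  0.2382] TCP goal [0.4568 0.144  0.2599] shift mm [-27.044   56.481  -22.8486] tip now [ 42.8724 -54.0321  65.6674] q [-0.6923  0.3618  0.3979  2.3516  1.5655  0.0439 -0.7264]
```

>>> step_arm --pt "-9 14 -2 -0.05 0.019 0.08 1" --pt "-9 14 -2 -0.05 0.019 0.08 1" --pt "-9 14 -2 -0.05 0.019 0.08 1" --pt "0 14 -5 0 0 0 1" --pt "0 0 -12 0 0 0 1" --pt "0 0 0 0 0 0 1"

```text
clock: 15.5
tool_pos: [0.4619, 0.1369, 0.2607]
eef_rot: [0.075, 0.972, -0.006, 0.224]
contact_force: [-0.2, 0.3, 0.2]
opening: 0.107
finger_force: 50.0
```

```bash
python3 -c "
from q import *
plan(45)"
```

```text
rotvec [-0.0207  0.0118  0.0313] TCP goal [0.4635 0.1432 0.2465] shift mm [  1.6143   6.3092 -14.1338] tip now [ 6.3413 -6.4768 58.0986] q [-0.7609  0.3994  0.2726  2.3493  1.3495  0.1602 -0.4286]
```

>>> step_arm --pt "1 3 -5 -0.0207 0.0118 0.0313 1" --pt "1 3 -9 0 0 0 1" --pt "0 0 0 0 0 0 1" --pt "0 0 0 0 0 0 1"

```text
clock: 15.9
tool_pos: [0.4644, 0.1422, 0.2478]
eef_rot: [0.057, 0.974, -0.013, 0.22]
contact_force: [-0.8, -0.6, -0.3]
opening: 0.107
finger_force: 50.0
```

```bash
sed -i 's/abs(Lt\[...,0\]+.006)<.03/abs(Lt[...,0]+.006)<.02/' q.py; python3 -c "
from q import *
plan(45)
look('p4')
p=load('p4side.png')[0];T2=load('p4wrist.png');pw=T2[0]
cv2.imwrite('pics/c6.png',np.hstack([cv2.resize(p[136:211,243:293],(400,600),interpolation=2),cv2.resize(pw[151:391,239:399],(400,600),interpolation=2)]))
"
```

```text
rotvec [-0.0001  0.0015  0.0002] TCP goal [0.4635 0.1432 0.2465] shift mm [-0.9053  1.0826 -1.2322] tip now [ 1.5922 -0.9639 45.6512] q [-0.7875  0.4385  0.3058  2.3479  1.4689  0.1357 -0.5226]
15.9 [0.4644 0.1422 0.2478] toolaxes in hole frame
 [[-0.9997  0.0003 -0.0255]
 [ 0.0003  1.      0.0001]
 [ 0.0255  0.0001 -0.9997]] 0.10672551557519676 [-0.7664 -0.5589 -0.2925]
nominal tip in hole frame mm [ 1.9921 -0.664  45.6411]
side (143, array([ 0.527 ,  0.1409, -0.0969])) (107, array([ 0.5267,  0.1408, -0.0819]))
0.0 6 hole-frame leg med [ -0.8855  -2.0352 117.6631] toolx -0.009358967046032163
0.012 8 hole-frame leg med [ -0.5826  -2.3409 107.5963] toolx -0.009890459222762788
0.024 10 hole-frame leg med [-0.5258 -2.9429 93.986 ] toolx -0.010365605165359816
0.036 8 hole-frame leg med [-0.7286 -2.976  83.3342] toolx -0.010480258084965728
0.048 12 hole-frame leg med [-0.7517 -2.8379 71.0779] toolx -0.01067345735737904
0.06 13 hole-frame leg med [-1.2291 -3.7547 59.6613] toolx -0.01048491045422848
0.072 8 hole-frame leg med [-1.2482 -2.1942 50.4207] toolx -0.010739577700411502
wrist (1655, array([ 0.5275,  0.1401, -0.1136])) (953, array([ 0.5276,  0.14  , -0.1139]))
```

View pics/c6.png

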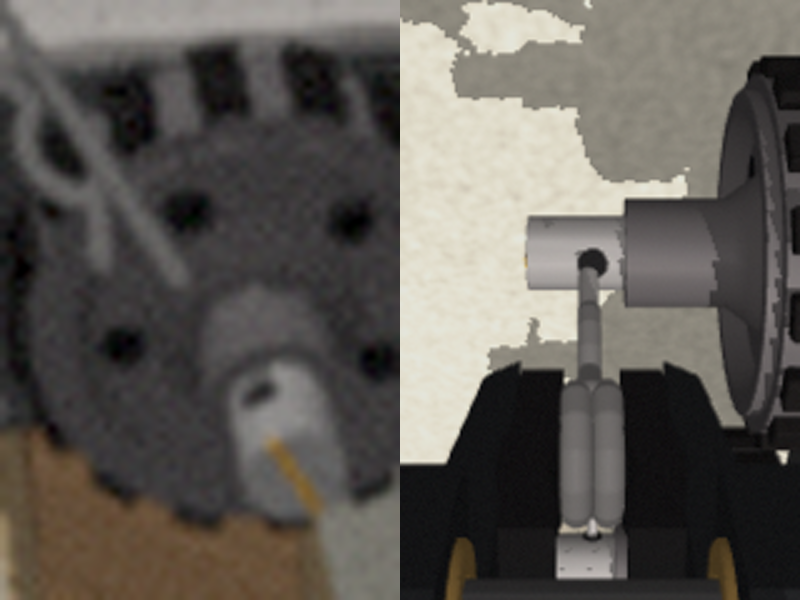

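The side crop shows the leg's line running close to the mouth, with its tip at (265.5,171). The wrist crop shows the leg within about 0.5 mm of the hole along the axle. After a small correction I'll advance to the mouth.

>>> step_arm --pt "0.8 0.7 0.4 0 0 0 1" --pt "5 -0.6 -9.8 0 0 0 1" --pt "5 -0.6 -9.8 0 0 0 1" --pt "4 -0.5 -8 0 0 0 1" --pt "0 0 0 0 0 0 1" --pt "0 0 0 0 0 0 1"

```text
clock: 16.6
tool_pos: [0.4789, 0.1412, 0.2208]
eef_rot: [0.057, 0.974, -0.013, 0.22]
contact_force: [0.0, 0.7, -0.9]
opening: 0.112
finger_force: 50.0
```

```bash
python3 -c "
from q import *
plan(8,tip=(-.012,-.001,.080))
look('p5')
p=load('p5side.png')[0];T2=load('p5wrist.png');pw=T2[0]
cv2.imwrite('pics/c7.png',np.hstack([cv2.resize(p[136:211,243:293],(400,600),interpolation=2),cv2.resize(pw[151:391,239:399],(400,600),interpolation=2)]))
"
```

```text
rotvec [-0.0001  0.0009 -0.0006] TCP goal [0.4817 0.1411 0.2143] shift mm [ 2.7945 -0.1145 -6.5626] tip now [ 0.5572 -0.1707 15.1222] q [-0.6424  0.4979  0.1305  2.3436  1.8304  0.2097 -0.8839]
16.6 [0.4789 0.1412 0.2208] toolaxes in hole frame
 [[-0.9997 -0.0004 -0.0261]
 [-0.0005  1.      0.0005]
 [ 0.0261  0.0005 -0.9997]] 0.11185577260906258 [ 0.0175  0.7432 -0.8647]
nominal tip in hole frame mm [ 2.6564  0.1303 15.0675]
side (129, array([ 0.5255,  0.1408, -0.1285])) (106, array([ 0.5263,  0.1406, -0.0901]))
0.0 5 hole-frame leg med [-0.3217 -0.8688 86.2383] toolx -0.009333929564103128
0.012 6 hole-frame leg med [ 0.1305 -0.8447 76.5696] toolx -0.009998383848521367
0.024 8 hole-frame leg med [ 0.0987 -0.9256 64.1914] toolx -0.010204569754182307
0.036 10 hole-frame leg med [-0.4956 -1.811  51.6961] toolx -0.00999758373844254
0.048 10 hole-frame leg med [-0.2335 -2.2669 40.3645] toolx -0.010483266619165616
0.06 13 hole-frame leg med [-0.2131 -2.6215 29.0557] toolx -0.010732993959483144
0.072 54 hole-frame leg med [ 2.4412  5.2624 13.5633] toolx -0.013841174743082331
0.084 43 hole-frame leg med [9.7635 5.4783 7.414 ] toolx -0.021511064136746194
0.096 5 hole-frame leg med [11.049   8.3157 -2.0726] toolx -0.022939192224687713
wrist (2065, array([ 0.5274,  0.1401, -0.1159])) (1089, array([ 0.5275,  0.1399, -0.1203]))
0.072 256 hole-frame leg med [ 1.0216  4.8206 12.139 ] toolx -0.012536299464897979
0.084 154 hole-frame leg med [6.5211 4.1676 9.7897] toolx -0.018106972545195103
```

View pics/c7.png

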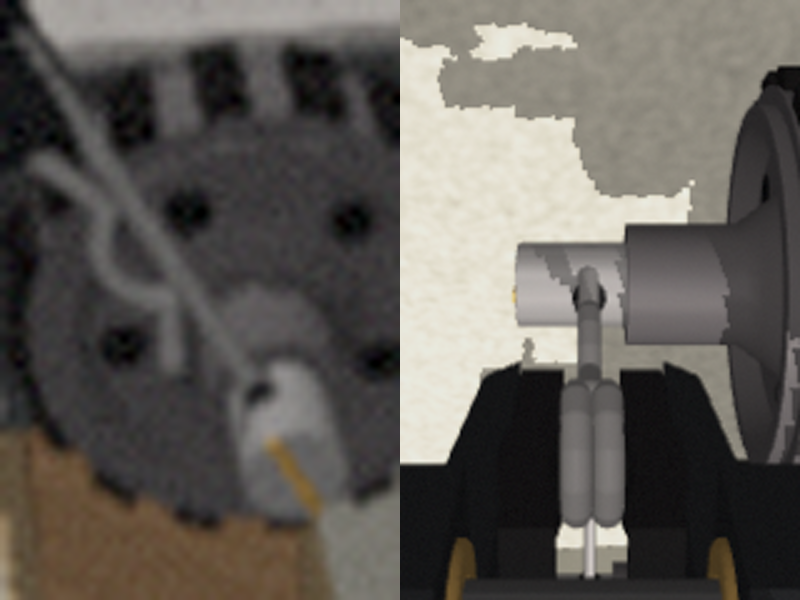

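Both crops show the tip lined up at the mouth, near (274,183) in the side picture. Now I'll insert gently.

>>> step_arm --pt "1.8 -0.2 -3.6 0 0 0 1" --pt "1.8 -0.2 -3.6 0 0 0 1" --pt "1.8 -0.2 -3.6 0 0 0 1" --pt "1.8 -0.2 -3.6 0 0 0 1" --pt "0 0 0 0 0 0 1"

```text
clock: 17.2
tool_pos: [0.4862, 0.1405, 0.2056]
eef_rot: [0.057, 0.974, -0.013, 0.219]
contact_force: [0.0, 0.4, -0.5]
opening: 0.109
finger_force: 50.0
```

```bash
python3 -c "
from q import *
plan(-16,tip=(-.012,-.001,.080))"
```

```text
rotvec [ 0.0003  0.0001 -0.0012] TCP goal [0.4925 0.1398 0.1929] shift mm [  6.3368  -0.6866 -12.7332] tip now [ 0.0996 -0.0242 -1.7595] q [-0.5693  0.5336  0.0386  2.3403  1.9188  0.2611 -0.97  ]
```

Tip is inside with no force. I'll continue.

>>> step_arm --pt "2.2 -0.3 -4.4 0 0 0 1" --pt "2.2 -0.2 -4.4 0 0 0 1" --pt "1.8 -0.2 -3.6 0 0 0 1" --pt "1.8 -0.2 -3.6 0 0 0 1" --pt "0 0 0 0 0 0 1" --force 60

```text
clock: 17.7
tool_pos: [0.4939, 0.1399, 0.1897]
eef_rot: [0.056, 0.974, -0.013, 0.219]
contact_force: [0.1, 0.3, -2.3]
opening: 0.11
finger_force: 60.0
```

```bash
python3 -c "
from q import *
plan(-42,tip=(-.012,-.001,.080))"
```

```text
rotvec [-0.0002 -0.     -0.0019] TCP goal [0.5042 0.1384 0.1697] shift mm [ 10.2952  -1.49   -19.9754] tip now [ -0.2261   0.37   -19.4824] q [-0.5093  0.5736 -0.0346  2.3358  1.9914  0.3089 -1.0377]
```

>>> step_arm --pt "2 -0.3 -4 0 0 0 1" --pt "2 -0.3 -4 0 0 0 1" --pt "0 0 0 0 0 0 1"

```text
clock: 18.0
tool_pos: [0.4979, 0.1396, 0.1819]
eef_rot: [0.056, 0.974, -0.012, 0.219]
contact_force: [0.5, 0.9, -2.8]
opening: 0.109
finger_force: 60.0
```

>>> step_arm --pt "2 -0.3 -4 0 0 0 1" --pt "2 -0.3 -4 0 0 0 1" --pt "0 0 0 0 0 0 1"

```text
clock: 18.3
tool_pos: [0.5027, 0.1383, 0.173]
eef_rot: [0.057, 0.974, -0.013, 0.219]
contact_force: [6.7, 1.0, -17.6]
opening: 0.107
finger_force: 60.0
```

```bash
python3 -c "
from q import *
plan(-42,tip=(-.012,-.001,.080))"
```

```text
rotvec [ 0.0006 -0.0001 -0.0006] TCP goal [0.5042 0.1384 0.1697] shift mm [ 1.4673  0.1119 -3.3033] tip now [  0.2107  -0.2977 -38.4004] q [-0.4614  0.6169 -0.088   2.3279  2.0504  0.3514 -1.0885]
```

>>> step_arm --pt "0.7 0 -1.5 0 0 0 1" --pt "0.7 0 -1.5 0 0 0 1" --pt "0 0 0 0 0 0 1"

```text
clock: 18.6
tool_pos: [0.5037, 0.1383, 0.1709]
eef_rot: [0.057, 0.974, -0.013, 0.22]
contact_force: [1.0, 0.6, -6.0]
opening: 0.108
finger_force: 60.0
```

>>> step_arm --pt "0.5 0 -1.2 0 0 0 1" --pt "0.5 0 -1.2 0 0 0 1" --pt "0 0 0 0 0 0 1"

```text
clock: 18.9
tool_pos: [0.5043, 0.1386, 0.1692]
eef_rot: [0.056, 0.974, -0.013, 0.22]
contact_force: [-2.5, -0.9, 3.0]
opening: 0.103
finger_force: 60.0
```

>>> step_arm --pt "0.5 0 -1.2 0 0 0 1" --pt "0.5 0 -1.2 0 0 0 1" --pt "0 0 0 0 0 0 1"

```text
clock: 19.2
tool_pos: [0.5046, 0.1388, 0.1679]
eef_rot: [0.056, 0.974, -0.012, 0.221]
contact_force: [-12.0, -0.1, 21.4]
opening: 0.107
finger_force: 60.0
```

Hard stop reached, so it's home. I'll relax, open partly and back out.

>>> step_arm --pt "-0.5 0 1.1 0 0 0 1" --pt "0 0 0 0 0 0 0.85" --pt "0 0 0 0 0 0 0.72" --pt "0 0 0 0 0 0 0.68" --pt "0 0 0 0 0 0 0.68" --pt "-4.5 0.5 9 0 0 0 0.68" --pt "-9 1 18 0 0 0 0.68" --pt "-14 0 27 0 0 0 0.68" --pt "-15 -5 28 0 0 0 0.68" --pt "0 -30 10 0 0 0 0.68" --pt "0 -40 10 0 0 0 0.68" --pt "0 -40 0 0 0 0 0.68" --pt "0 0 0 0 0 0 0.68"

```text
clock: 20.5
tool_pos: [0.4651, 0.0255, 0.2601]
eef_rot: [0.063, 0.974, -0.02, 0.217]
contact_force: [1.0, -0.6, -0.1]
opening: 0.317
finger_force: 0.0
```

```bash
python3 -c "
from q import *
s=r.get_state();print(s['clock'],s['tool_pos'],s['contact_force'])
p=snap('side','f.png')[0];t=snap('top','ft.png')[0]
cv2.imwrite('pics/c8.png',np.hstack([cv2.resize(p[130:230,235:310],(400,533),interpolation=2),cv2.resize(p[300:450,280:410],(390,450))[:,:].copy() if 0 else cv2.resize(t[130:330,150:300],(400,533),interpolation=2)]))
P=load('f.png')[4]; g=(P-H)@A*1e3
m=(abs(g[...,1])<6)&(abs(g[...,0])<30)&(g[...,2]>20)&(g[...,2]<80)
q=g[m];print(len(q),q.min(0),q.max(0)); 
for lo in range(20,75,10):
    k_=q[(q[:,2]>=lo)&(q[:,2]<lo+10)]
    if len(k_): print(lo,len(k_),np.percentile(k_[:,0],[2,50,98]),np.median(k_[:,1]))
"
```

```text
20.5 [0.4651 0.0255 0.2601] [ 1.0205 -0.5684 -0.0758]
169 [-27.5599  -5.754   20.2102] [-1.8569  5.0901 62.7824]
20 30 [-16.173   -9.7473  -2.2379] -1.6660336115467054
30 30 [-21.4832 -15.6393  -3.4778] -1.281673471079828
40 53 [-26.32   -15.0454  -4.0537] -3.4497713003478734
50 42 [-27.5011 -10.9934  -5.1555] -2.8720972734846146
60 14 [-23.6849 -16.3131  -9.8685] -2.9699436750098647
```

View pics/c8.png

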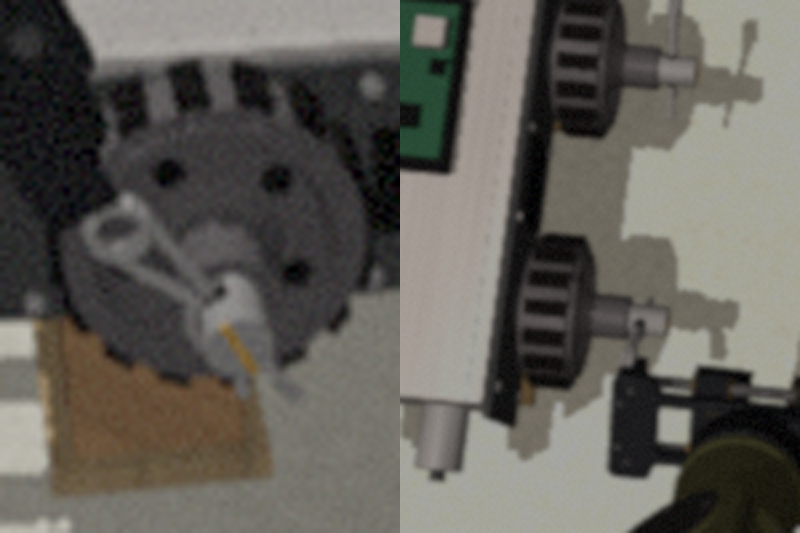

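The crops show the leg through the hole and out below, the bow round the axle's arm side and the eye free of the gripper. I'll move clear and hand in.

>>> step_arm --pt "0 -30 10 0 0 0 0.68" --pt "0 -40 10 0 0 0 0.68" --pt "0 -30 0 0 0 0 0.68" --pt "0 0 0 0 0 0 0.68" --pt "0 0 0 0 0 0 0.68"

```text
clock: 21.1
tool_pos: [0.4666, -0.0442, 0.2725]
eef_rot: [0.056, 0.975, -0.017, 0.217]
contact_force: [0.0, 0.2, -0.4]
opening: 0.323
finger_force: 0.0
```

```bash
python3 -c "
from q import *
print(r.finish_job())"
```

```text
the job is handed in; nothing more can be done
None
```

The front wheel is home against its collar, the large R-clip is through the axle hole with its bow sprung over the axle's arm side and released, and the job was handed in at about 21 s; no verdict came back.

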